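# Show the round sensor pod to the bench camera

## Task

Get the bench camera ready: push it forward along its rail right up against its stop, then swing its clamp lever round as far as it goes to lock it. Then take the pod with the round body out of the wooden rack and hold it up in the air in front of the camera: upright, its window squarely facing the lens and centred on it, 100 mm from the front of the lens. Finish while holding it still there, do not put it down, and leave the other two pods, the glue bottle and the screwdriver where they are.

Things in the scene. Friction and masses are not known exactly. Their poses are not given: they have to be found in the camera images.
- stand: dark steel base plate of the bench camera, 240 x 90 x 12 mm, fixed to the bench, with a narrow aluminium rail along its x, a small upright steel stop plate across the rail (top 38 mm above the bench) and a side lug towards +y. Origin: centre of its underside. The camera looks along the stand's own -x and slides that way.
- camera (a joint): slide of the camera along the rail, m: 0 = drawn fully back, 0.06 = fully forward against the stop; grows as the camera moves along the stand's -x. It stays where it is left; about 2 to 3 N moves it.
- camera_back (a point): centre of the flat rear face of the camera's black body (60 long in x, 50 wide in y, 50 mm tall, from 135 to 185 mm above the bench, on a 22 mm post over a carriage 50 x 60 mm); moves with the camera. Axes as the stand's: push it towards -x; +x points out of the rear face.
- lens (a point): centre of the front glass of the lens (38 mm diameter, 30 mm long barrel in front of the camera body), 160 mm above the bench; moves with the camera. Axes as the stand's: the lens looks along -x; z up.
- focus (a point): the point in the air on the lens axis 100 mm in front of the lens (160 mm above the bench), where the window must be held; an empty point that moves with the camera. Axes as the stand's: +x points from here to the lens.
- lever (a joint): clamp lever, rad: 0 = fully free, 1.5 = fully locked, counter-clockwise seen from above as it grows; axis vertical. It stays where it is left; about 2 N at the knob turns it.
- lever_hinge (a point): the lever's vertical pivot axis, on the stand's side lug at stand x = 0, y = +80 mm, 16 mm above the bench. Axes as the stand's.
- lever_knob (a point): point on the axis of the upright round black knob at the lever's end: knob 16 mm diameter, 18 to 74 mm above the bench; this point is 62 mm above the bench, 45 mm from the pivot axis. From the pivot the knob lies midway between the stand's +x and +y at joint 0, and swings past +y to about midway between +y and -x when locked.
- rack: fixed wooden block 70 (x) x 250 (y) x 30 mm tall with three slots 22 mm deep (floor 8 mm above the bench), each 14 x 32 mm, at y = -80, 0 and +80 mm, one pod standing upright in each, any order, windows towards the rack's -x. Origin: centre of its underside.
- round_pod: the pod to show: white plastic, about 60 g, round disc body 50 mm across, 14 thick, round black window in front. Origin: centre of its foot's underside; z up, window faces its -x, y across. Foot 30 (y) x 12 mm (x), z 0 to 22, in the slot with 1 mm play each way; disc centre z 47; flat top tab to grip, 24 (y) x 12 (x), z 72 to 102 mm. It pulls straight up out.
- window (a point): centre of the outer surface of the round pod's black window (30 mm diameter), 10 mm in front of (-x) the pod's axis and 47 mm above its foot's underside. Axes as the pod's.
- square_pod: a white plastic wearable sensor pod, with a square body 46 wide x 50 tall x 14 mm thick and a square window. It stands upright in a rack slot. Origin: centre of the underside of its foot; z up, window faces its own -x, y across its width. Same foot (30 wide, 12 thick, 22 mm tall below the body) and same top tab as the round pod, same total height 102 mm. Not to be moved.
- narrow_pod: a white plastic wearable sensor pod, with a narrow body 30 wide x 50 tall x 14 mm thick and a narrow upright window. It stands upright in a rack slot. Origin: centre of the underside of its foot; z up, window faces its own -x, y across its width. Same foot (30 wide, 12 thick, 22 mm tall below the body) and same top tab as the round pod, same total height 102 mm. Not to be moved.
- glue_bottle: white plastic bottle with a yellow cap, 40 mm diameter, 110 mm tall, standing on the bench. Origin: centre of its underside. Not to be moved.
- screwdriver: screwdriver, 170 mm long, lying on the bench along its own x, origin under its middle. Not to be moved.
Not all that is in view belongs to the job. Leave any red or yellow look-alike of the round_pod alone.

How it is judged:
By the outcome, as a careful person would: the job done as asked, in the order asked, and still so for the second after the job is handed in, while the arm keeps its last pose, push and grip.
It also fails if it takes over 69 s, if anything falls off the work surface, if the arm or the gripper's body presses on something with over 40 N, if the wrist force passes 120 N, or if a joint passes its speed limit or range.

## Robot

A 6-joint arm with a two-finger parallel gripper is mounted at the origin on the work surface. World frame = base frame: x ahead of the robot, y to its left, z up, the work surface at z = 0. Lengths are in mm, angles in rad, forces in N, time in s.
With the tool pointing down it reaches from about 300 to 775 mm from the base axis. Payload 14.6 kg.
Tool frame: the origin (TCP) lies between the finger pads; the fingertips stand manip.tip_reach ahead of it and the grasp point (between the pads) lies 5 mm behind it (manip.tip_reach is the distance from the TCP to the fingertips, in mm); z points along the fingers, y is the line along which they close (so a half turn about z gives the same grasp; the last joint's range is limited). The gripper opens to 94 mm and grips with 3 to 60 N. Pads are 16 mm wide; open, the fingers measure 119 mm over their backs; the gripper's body (75 mm by 177 mm) begins 78 mm behind the grasp point.
Start: joints at [1.136, 0.3, 1.521, -0, 1.321, -0.067], TCP at [197.757, 513.207, 219.446] pointing down, gripper open.
Joint ranges: [-3.03, 3.03], [-0.79, 2.21], [0.23, 2.52], [-1.04, 4.18], [0, 3.07], [-2.55, 2.55]. Speed limits (rad/s): [2.22, 2.22, 2.57, 3.14, 3.14, 3.14].

## Interface

Orientations are given as [roll, pitch, yaw] about the fixed x, y, z axes, in that order (R = Rz(yaw) Ry(pitch) Rx(roll)).
In Python, from cell import manip gives the robot as it stands. The module is installed in compiled form; this text tells all that it offers.
- The arm moves only by the shell command python3 -m creep 'ROWS' [FORCE]. ROWS is JSON, a list of rows, each a list of 3 entries, a list of its own where there are three numbers: the opening, from -1 (shut) to 1 (fully open), then the shift along the tool's x, y, z in cm, then the turn about the tool's z in units of 5 degrees (1.0 is 5 degrees). In form: [[grip, [tx, ty, tz], roll], ...]. A call has 1 to 12 rows; each row is the pose to reach, as a shift and turn from the pose commanded when the call began, along the tool's axes at that moment; what a row does not reach only later rows make up. A row lasts 1/10 s, in which the tool goes at most 50 mm and 8.59 degrees, less where a joint would pass 70% of its speed; a pose out of reach is approached as far as the arm can. A call with a gripper value outside its range is refused whole. The fingers move at their own pace and stop on an object; FORCE is the grip in N (left out, the last holds). Time passes only in rows, so rows that repeat a pose let the fingers close. It gives the time, the measured TCP pose, the force, the opening and the grip force at its end, in the units of the state.
- manip.read_state(): the state, without advancing time (a new reading comes with each control period).
- manip.camera(name): name is "side" or "top"; returns the picture (480x640x3 uint8, red, green, blue); there is no depth.
- manip.camera_params(name): a dict with "fovy" (degrees; the focal length in pixels is half the picture's height over the tangent of half this angle, whatever the lens; pixels are square), "cx", "cy" (the principal point, pixels), "origin" and "attitude" of the camera in the world. Camera axes: x right, y down, z forward; pixel columns grow to the right and rows downward; lengths in mm; the calibration is good to about 2 mm. A picture is of the moment at which its call begins. camera_params takes no time and is no camera call.
- manip.sign_off(): hands the job in; it is judged then, once.
The state is a dict: "clock": time; "joints": joint angles; "qd": joint speeds; "effort": joint torques, N m; "eef_pos": TCP position; "eef_rot": TCP orientation; "wrist_force": force on the tool from outside, world axes, zero at the start; "moment": the same for the moment, N m; "finger_gap": finger opening in mm; "finger_force": force on a finger pad.
Only numpy, scipy, OpenCV 4.12 (cv2) and the standard library are available. Lean on these libraries where they do the work, as an engineer would, in place of code of your own. Each camera call takes 0.05 s, during which the arm holds its last target. There are 200 camera calls.

## Working session

There is one attempt and no reset: what is moved stays moved. The work goes in short steps, Python scripts to look and compute and a shell command to move; the robot and the scene stay as the last step left them, time stands still between calls to the robot, and variables do not carry over. Pictures are saved under pics/ and viewed, at most 11 in all, crops included, and the job is handed in when it is done.

```bash
mkdir -p pics; python3 - <<'E'
from cell import manip
import cv2
for n in("side","top"):
    cv2.imwrite(f"pics/{n}0.png",manip.camera(n)[:,:,::-1]); print(n,manip.camera_params(n))
print(manip.tip_reach,manip.read_state())
E
```

```text
side {'fovy': 48.97692716425923, 'cx': 317.48574855583445, 'cy': 241.54354027492877, 'origin': array([ 169.32165999, -624.24998818,  594.27326092]), 'attitude': array([-2.11443319,  0.02617921, -0.56147148])}
top {'fovy': 49.60661153483201, 'cx': 311.0433779651586, 'cy': 242.4607061408953, 'origin': array([474.29077371,  25.3308602 , 969.43409972]), 'attitude': array([-3.06001887, -0.01515046, -1.56848629])}
14.0 {'clock': 0.1, 'joints': array([ 1.13637300e+00,  3.00442137e-01,  1.52154075e+00,  4.83437287e-06,
        1.32068891e+00, -6.65943899e-02]), 'qd': array([-0.00069485, -0.00103979, -0.00101087, -0.00076262, -0.000267  ,
        0.0008416 ]), 'effort': array([-6.76670334e-04, -5.32643402e+01, -3.53287017e+01,  7.08648423e-02,
        2.34409561e-02, -4.25593828e-05]), 'eef_pos': array([197.67747207, 513.00420806, 218.91926565]), 'eef_rot': array([-3.14051621e+00, -7.64843224e-05,  2.77376248e+00]), 'wrist_force': array([-0.81183212, -0.59672971, -0.97176209]), 'moment': array([-0.01285013, -0.00384597, -0.03236037]), 'finger_force': 0.0, 'finger_gap': 93.7505652385662}
```

View pics/side0.png

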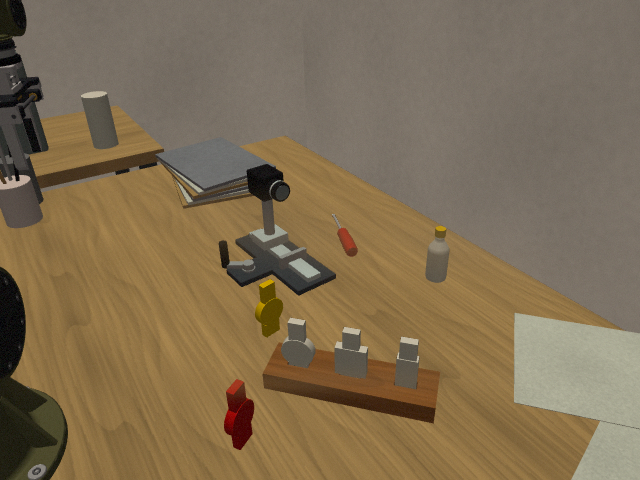

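View pics/top0.png

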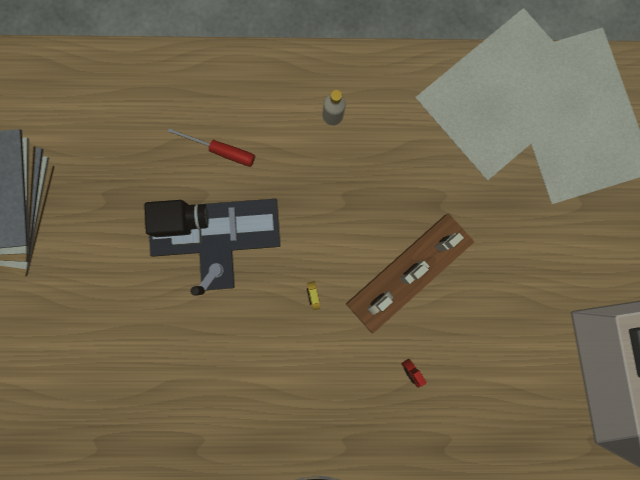

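Top view: stand at (215,225) with the lens looking right, lever hinge (217,270), knob (197,291), bottle (334,107), screwdriver (230,152). Candidates for the round pod are the white one in the rack at top (381,303) / side (298,345), the square pod (417,272) / (351,355), the narrow pod (453,241) / (408,365), the yellow look-alike (314,296) / (269,310) and the red look-alike (414,373) / (239,415). I choose the white round-bodied one at (381,303).

```bash
cat > h.py <<'E'
from cell import manip
import numpy as np, cv2
from scipy.spatial.transform import Rotation as R
def cam(n):
    p=manip.camera_params(n); f=240/np.tan(np.radians(p['fovy']/2))
    return p,f,R.from_euler('xyz',p['attitude']).as_matrix()
def ray(n,u,v,z):
    p,f,M=cam(n); d=M@np.array([(u-p['cx'])/f,(v-p['cy'])/f,1.]); o=p['origin']
    return o+d*(z-o[2])/d[2]
def proj(n,X):
    p,f,M=cam(n); c=M.T@(np.array(X)-p['origin']); return np.array([p['cx']+f*c[0]/c[2],p['cy']+f*c[1]/c[2]])
def tri(u1,u2):
    A=[];b=[]
    for n,(u,v) in(('top',u1),('side',u2)):
        p,f,M=cam(n); d=M@np.array([(u-p['cx'])/f,(v-p['cy'])/f,1.]); d/=np.linalg.norm(d)
        Q=np.eye(3)-np.outer(d,d); A.append(Q); b.append(Q@p['origin'])
    return np.linalg.solve(sum(A),sum(b))
E
python3 - <<'E'
from h import *
t=cv2.imread('pics/top0.png'); s=cv2.imread('pics/side0.png')
a=cv2.resize(t[185:305,135:295],None,fx=5,fy=5,interpolation=cv2.INTER_CUBIC)
cv2.imwrite('pics/stand.png',a)
b=cv2.resize(t[205:340,335:480],(580,540),interpolation=cv2.INTER_CUBIC)
cv2.imwrite('pics/rack.png',b)
c=cv2.resize(s[150:300,210:350],(560,600),interpolation=cv2.INTER_CUBIC)
cv2.imwrite('pics/sstand.png',c)
E
```

```text
(no output)
```

View pics/stand.png

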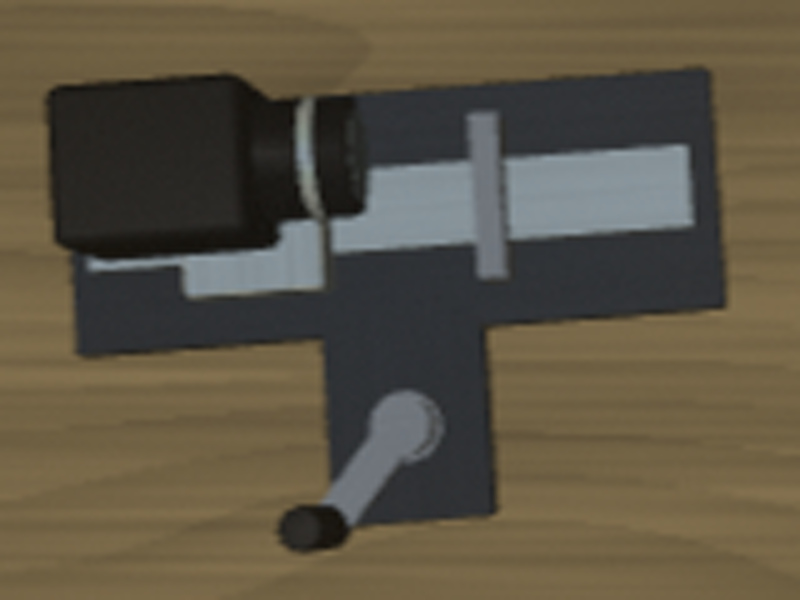

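View pics/rack.png

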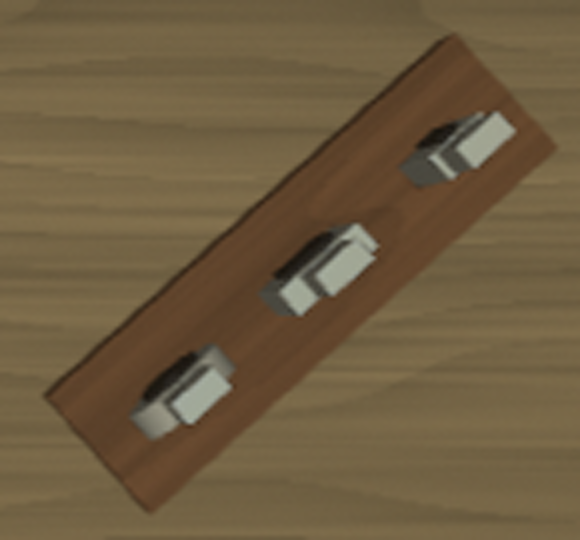

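View pics/sstand.png

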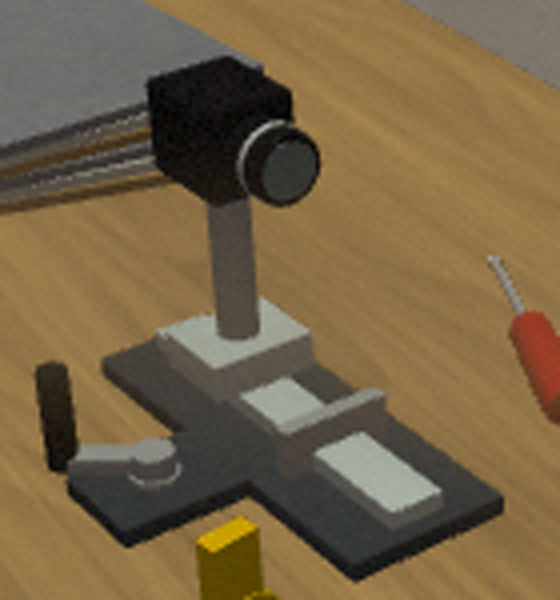

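```bash
python3 - <<'E'
from h import *
np.set_printoptions(precision=1,suppress=True)
S=lambda x,y:((x+.5)/5-.5+135,(y+.5)/5-.5+185)
K=lambda x,y:((x+.5)/4-.5+335,(y+.5)/4-.5+205)
D=lambda x,y:((x+.5)/4-.5+210,(y+.5)/4-.5+150)
rt,rb,lb=[ray('top',*S(*c),12) for c in((709,67),(725,305),(80,355))]
print('plate',rt,rb,lb,np.linalg.norm(rt-rb),np.linalg.norm(rb-lb))
ex=(lb-rb)/np.linalg.norm(lb-rb); print('yaw stand',np.degrees(np.arctan2(ex[1],ex[0])), np.degrees(np.arctan2(*( (rt-rb)[[1,0]]))))
ey=np.cross([0,0,1],ex)
C=(lb+rt)/2;C[2]=0; print('centre',C,'hinge pred',C+80*ey)
print('hinge meas',ray('top',*S(405,427),22)); kn=ray('top',*S(300,527),74)
print('knob',kn,(kn-C)@ex,(kn-C)@ey)
bt=[ray('top',*S(*c),185) for c in((50,90),(235,75),(245,232),(60,242))]
print('body',np.array(bt),'stand frame',[( (b-C)@ex,(b-C)@ey) for b in bt])
L=tri(S(362,157),D(288,170)); print('lens tri',L,(L-C)@ex,(L-C)@ey)
T=[ray('top',*K(*c),110) for c in((201,395),(345,266),(485,140))]
print('tabs',np.array(T),np.linalg.norm(T[0]-T[1]),np.linalg.norm(T[1]-T[2]))
d=T[0]-T[2]; print('row dir',np.degrees(np.arctan2(d[1],d[0])))
rk=[ray('top',*K(*c),30) for c in((455,34),(557,147),(152,512),(45,397))]
print('rack',np.array(rk),np.mean(rk,axis=0))
d=rk[3]-rk[0]+rk[2]-rk[1]; print(np.degrees(np.arctan2(d[1],d[0])),np.linalg.norm(d)/2,np.linalg.norm(rk[0]-rk[1]))
# stop plate x
print('stop',[(ray('top',*S(*c),38)-C)@ex for c in((482,112),(492,278))])
# bright mask tab in side view check
for t in T: print(proj('side',t))
E
```

```text
plate [635.4  75.7  12. ] [546.6  69.1  12. ] [527.3 305.8  12. ] 89.06217391360902 237.4972300153647
yaw stand 94.64811508229695 4.245870820134887
centre [581.4 190.7   0. ] hinge pred [501.6 184.3   0. ]
hinge meas [501.  184.5  22. ]
knob [465.2 211.1  74. ] 29.669118891935256 114.14693063720232
body [[598.3 266.4 185. ]
 [603.1 210.5 185. ]
 [555.2 206.4 185. ]
 [551.9 262.1 185. ]] stand frame [(np.float64(74.03470705833483), np.float64(-22.96906063363505)), (np.float64(17.975711004169163), np.float64(-23.296024658212538)), (np.float64(17.779846360854577), np.float64(24.842246419569776)), (np.float64(73.48563467504549), np.float64(23.576976961427416))]
lens tri [580.4 176.  163.2] -14.664622858778637 2.1280360114588603
tabs [[ 444.3 -109.5  110. ]
 [ 497.5 -169.8  110. ]
 [ 550.2 -229.2  110. ]] 80.47911683114461 79.3596814257108
row dir 131.50180724874693
rack [[ 605.9 -240.1   30. ]
 [ 554.2 -285.8   30. ]
 [ 389.3  -99.5   30. ]
 [ 440.5  -51.7   30. ]] [ 497.5 -169.3   30. ]
131.39863158592127 249.74007686155448 69.03988924555031
stop [np.float64(-37.20458030056634), np.float64(-36.79293035321837)]
[297.3 321.8]
[352.6 331.3]
[410.2 341.1]
```

Crops confirm the white round pod (disc outline) at tab (385,303.6), distinct from square and narrow. Measured geometry checks out: plate 89x238 mm, tab spacing 80 mm, rack 250x69 mm.

```bash
cat >> h.py <<'E'
C=np.array([581.4,190.7,0]); SY=np.radians(94.5); EX=np.array([np.cos(SY),np.sin(SY),0]); EY=np.array([-EX[1],EX[0],0])
def st(x,y,z): return C+x*EX+y*EY+[0,0,z]
def sf(p): d=np.array(p)-C; return np.array([d@EX,d@EY,d[2]])
def go(p,yaw=None):
    s=manip.read_state(); M=R.from_euler('xyz',s['eef_rot']).as_matrix()
    r=0 if yaw is None else -((yaw-np.degrees(s['eef_rot'][2])+180)%360-180)/5
    print('shift cm',np.round(M.T@(np.array(p)-s['eef_pos'])/10,2),'roll',round(r,2))
E
python3 -c "
from h import *
go(st(120,0,160),184.5)"
python3 -m creep '[[-1,[-20,-2.7,0],-3],[-1,[-20,-2.7,0],-3],[-1,[-42.4,-5.4,0],-5.1],[-1,[-42.4,-5.4,0],-5.1],[-1,[-42.4,-5.4,0],-5.1],[-1,[-42.4,-5.4,0],-5.1],[-1,[-42.4,-5.4,0],-5.1],[-1,[-42.4,-5.4,0],-5.1],[-1,[-42.4,-5.4,0],-5.1],[-1,[-42.4,-5.4,0],-5.1]]' 10
python3 -c "
from h import *
go(st(110,0,160),184.5);print(sf(manip.read_state()['eef_pos']))"
```

```text
shift cm [-42.22  -5.45   5.89] roll -5.12
clock: 1.1
eef_pos: [576.9, 307.4, 218.1]
eef_rot: [-3.141, -0.001, -3.069]
wrist_force: [-0.7, -0.5, -0.0]
finger_gap: 17.5
finger_force: 0.0
shift cm [ 0.45 -0.67  5.81] roll -0.06
[116.68398489  -4.62434414 218.05589954]
```

```bash
python3 -m creep '[[-1,[0.45,0,3],-0.06],[-1,[0.45,0,5.8],-0.06],[-1,[0.45,0,5.8],-0.06],[-1,[0.45,-1.5,5.8],-0.06],[-1,[0.45,-2.5,5.8],-0.06],[-1,[0.45,-3.0,5.8],-0.06]]'
python3 -c "
from h import *
go(st(110,0,160),184.5);print(sf(manip.read_state()['eef_pos']))"
```

```text
clock: 1.7
eef_pos: [572.5, 279.0, 163.2]
eef_rot: [3.141, 0.002, -3.06]
wrist_force: [0.5, 2.7, 1.9]
finger_gap: 0.3
finger_force: 1.2
shift cm [-0.2   2.13  0.32] roll 0.03
[ 88.68659644   1.98797125 163.18045495]
```

```bash
python3 -m creep '[[-1,[0,-1,0],0],[-1,[0,-2,0],0],[-1,[0,-3,0],0],[-1,[0,-4,0],0],[-1,[0,-4.4,0],0],[-1,[0,-4.7,0],0],[-1,[0,-4.7,0],0]]'
python3 -c "
from h import *
print(sf(manip.read_state()['eef_pos']))"
```

```text
clock: 2.4
eef_pos: [575.6, 234.2, 161.5]
eef_rot: [3.14, 0.0, -3.059]
wrist_force: [0.4, 8.8, 0.3]
finger_gap: 0.7
finger_force: 4.2
[ 43.7827152    2.33444774 161.48551147]
```

```bash
python3 -m creep '[[-1,[0,-0.5,0],0],[-1,[0,-0.9,0],0],[-1,[0,-0.9,0],0]]'
python3 -c "
from h import *
print(sf(manip.read_state()['eef_pos']))"
```

```text
clock: 2.7
eef_pos: [575.6, 233.8, 161.8]
eef_rot: [3.126, 0.004, -3.054]
wrist_force: [3.6, 67.4, -6.9]
finger_gap: 0.2
finger_force: 33.2
[ 43.45410382   2.43726062 161.75864791]
```

It's hard on the stop. Back off, lift, and look.

```bash
python3 -m creep '[[-1,[0,1.5,0],0],[-1,[0,5,0],0],[-1,[0,7,0],0],[-1,[0,7,-3],0],[-1,[0,7,-7],0],[-1,[0,7,-7],0]]'
python3 - <<'E'
from h import *
cv2.imwrite('pics/s1.png',manip.camera('side')[:,:,::-1]);t=manip.camera('top')[:,:,::-1]
cv2.imwrite('pics/t1.png',t)
im=cv2.imread('pics/s1.png')
cv2.imwrite('pics/s1c.png',np.hstack([cv2.resize(im[150:300,210:350],(392,420)),cv2.resize(t[185:305,135:295],(400,420))]))
print(sf(manip.read_state()['eef_pos']))
print('hinge',st(0,80,0),'knob0',st(31.8,111.8,0))
E
```

```text
clock: 3.3
eef_pos: [572.0, 294.6, 236.9]
eef_rot: [3.139, 0.007, -3.059]
wrist_force: [0.0, -0.0, -0.2]
finger_gap: 0.1
finger_force: 0.0
[103.73623018   2.42767085 231.740257  ]
hinge [501.6466133  184.42327234   0.        ] knob0 [467.44964284 213.63024431   0.        ]
```

View pics/s1c.png

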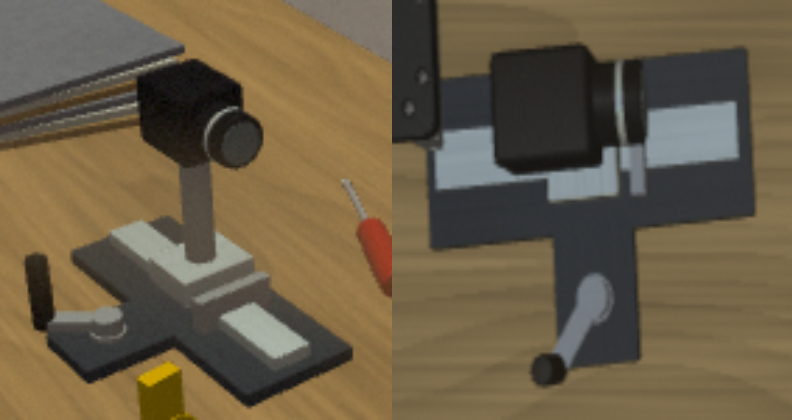

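Side view shows the carriage touching the stop (rear face now at stand x≈31 mm); the knob is still near joint 0. Next comes the lever.

```bash
python3 - <<'E'
from h import *
def pose(th,off):
    t=np.radians(th); r=np.array([np.cos(t),np.sin(t)]); tt=np.array([-r[1],r[0]])
    p=np.array([0,80])+45*r-off*tt
    return st(p[0],p[1],58),184.5+(th-90)
go(*pose(47,34))
E
```

```text
shift cm [ 8.76 -4.78 17.37] roll 8.65
```

```bash
python3 -m creep '[[-1,[4.4,-2.4,0],4],[-1,[8.76,-4.78,0],8.65],[-1,[8.76,-4.78,0],8.65],[-1,[8.76,-4.78,4],8.65],[-1,[8.76,-4.78,9],8.65],[-1,[8.76,-4.78,13],8.65],[-1,[8.76,-4.78,17.4],8.65],[-1,[8.76,-4.78,17.4],8.65],[-1,[8.76,-4.78,17.4],8.65]]'
cat > lev.py <<'E'
from h import *
import sys
def pose(th,off):
    t=np.radians(th); r=np.array([np.cos(t),np.sin(t)]); tt=np.array([-r[1],r[0]])
    p=np.array([0,80])+45*r-off*tt
    return st(p[0],p[1],58),184.5+(th-90)
p=sf(manip.read_state()['eef_pos'])[:2]-[0,80]; print('tcp rel hinge',p)
go(*pose(47,34))
for th in map(float,sys.argv[1:]): print(th,end=' '); go(*pose(th,20.5))
E
python3 lev.py 47 55 63 71 79 87 95 103 111 119 127 133
```

```text
clock: 4.3
eef_pos: [487.1, 239.0, 57.5]
eef_rot: [-3.14, -0.001, 2.469]
wrist_force: [-0.8, 0.2, 0.0]
finger_gap: 0.8
finger_force: 0.0
tcp rel hinge [55.52377468 10.25064115]
shift cm [-0.04  0.04 -0.05] roll -0.0
47.0 shift cm [-0.04 -1.31 -0.04] roll -0.0
55.0 shift cm [ 0.2  -1.96 -0.04] roll -1.6
63.0 shift cm [ 0.35 -2.63 -0.04] roll -3.2
71.0 shift cm [ 0.41 -3.32 -0.04] roll -4.8
79.0 shift cm [ 0.36 -4.01 -0.04] roll -6.4
87.0 shift cm [ 0.23 -4.68 -0.04] roll -8.0
95.0 shift cm [-0.   -5.33 -0.04] roll -9.6
103.0 shift cm [-0.32 -5.95 -0.04] roll -11.2
111.0 shift cm [-0.72 -6.51 -0.04] roll -12.8
119.0 shift cm [-1.2  -7.01 -0.03] roll -14.4
127.0 shift cm [-1.74 -7.44 -0.03] roll -16.0
133.0 shift cm [-2.18 -7.71 -0.03] roll -17.2
```

```bash
python3 -m creep '[[-1,[0,-1.3,0],0],[-1,[0.2,-1.96,0],-1.6],[-1,[0.35,-2.63,0],-3.2],[-1,[0.41,-3.32,0],-4.8],[-1,[0.36,-4.01,0],-6.4],[-1,[0.23,-4.68,0],-8],[-1,[0,-5.33,0],-9.6],[-1,[-0.32,-5.95,0],-11.2],[-1,[-0.72,-6.51,0],-12.8],[-1,[-1.2,-7.01,0],-14.4]]'
python3 lev.py 119 122 125 128 131 133 135
```

```text
clock: 5.3
eef_pos: [454.1, 177.2, 60.1]
eef_rot: [-3.141, 0.004, -2.551]
wrist_force: [0.1, 3.1, -0.6]
finger_gap: 0.4
finger_force: 1.2
tcp rel hinge [-3.42522453 47.93457846]
shift cm [-6.22  3.27  0.23] roll 14.46
119.0 shift cm [0.14 0.03 0.21] roll 0.06
122.0 shift cm [ 0.24 -0.21  0.21] roll -0.54
125.0 shift cm [ 0.33 -0.45  0.21] roll -1.14
128.0 shift cm [ 0.41 -0.7   0.21] roll -1.74
131.0 shift cm [ 0.48 -0.95  0.21] roll -2.34
133.0 shift cm [ 0.51 -1.12  0.21] roll -2.74
135.0 shift cm [ 0.54 -1.29  0.21] roll -3.14
```

```bash
python3 -m creep '[[-1,[0.1,-0.24,0],-0.6],[-1,[0.19,-0.48,0],-1.2],[-1,[0.27,-0.73,0],-1.8],[-1,[0.34,-0.98,0],-2.4],[-1,[0.34,-0.98,0],-2.4]]'
python3 lev.py 131 133 135
```

```text
clock: 5.8
eef_pos: [455.5, 169.1, 60.0]
eef_rot: [3.139, 0.004, -2.346]
wrist_force: [-10.5, 21.4, 3.5]
finger_gap: 0.7
finger_force: 11.3
tcp rel hinge [-11.62563765  47.23019234]
shift cm [-7.24  2.6   0.24] roll 16.81
131.0 shift cm [ 0.17 -0.17  0.2 ] roll 0.01
133.0 shift cm [ 0.24 -0.33  0.2 ] roll -0.39
135.0 shift cm [ 0.31 -0.49  0.2 ] roll -0.79
```

```bash
python3 -m creep '[[-1,[0,1.5,0],0],[-1,[0,3,0],0],[-1,[0,3,-4],0],[-1,[0,3,-9],0],[-1,[0,3,-13],0],[-1,[0,3,-14],0],[-0.2,[0,3,-14],0]]'
python3 - <<'E'
from h import *
t=manip.camera('top')[:,:,::-1]; s=manip.camera('side')[:,:,::-1]
cv2.imwrite('pics/c2.png',np.hstack([cv2.resize(s[150:300,210:350],(392,420)),cv2.resize(t[185:305,135:295],(400,420))]))
# pod grasp: yaw so that tool y (=yaw-90) is along 41.4
go([444.3,-109.5,200],131.5)
E
```

```text
clock: 6.5
eef_pos: [434.5, 188.3, 199.5]
eef_rot: [-3.14, 0.004, -2.348]
wrist_force: [0.4, -0.3, -0.7]
finger_gap: 5.2
finger_force: 0.0
shift cm [ 20.46 -21.61  -0.32] roll 18.8
```

View pics/c2.png

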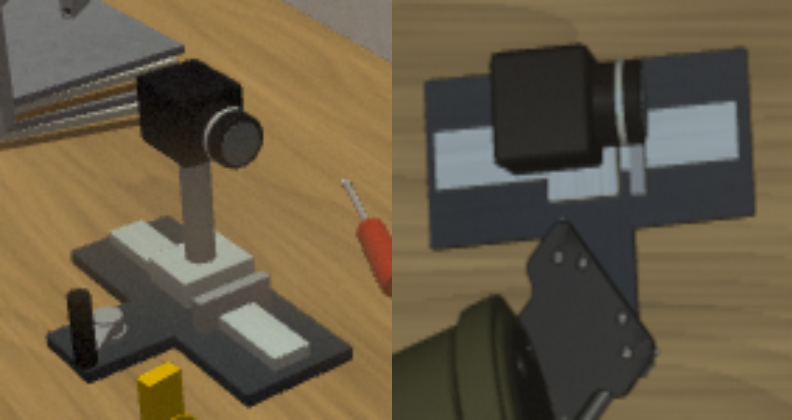

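```bash
python3 -m creep '[[0,[4,-4,0],3],[0,[8,-8,0],6],[0,[12,-12,0],9],[0,[16,-16,0],12],[0,[20.46,-21.61,0],15],[0,[20.46,-21.61,0],18.8],[0,[20.46,-21.61,0],18.8],[0,[20.46,-21.61,0],18.8],[0,[20.46,-21.61,0],18.8],[0,[20.46,-21.61,0],18.8],[0,[20.46,-21.61,0],18.8],[0,[20.46,-21.61,0],18.8]]'
python3 - <<'E'
from h import *
t=manip.camera('top')[:,:,::-1]; s=manip.camera('side')[:,:,::-1]
cv2.imwrite('pics/c3.png',np.hstack([cv2.resize(s[250:400,220:360],(392,420)),cv2.resize(t[185:305,135:295],(400,420))]))
print(proj('side',st(45*np.cos(np.radians(131)),80+45*np.sin(np.radians(131)),74)),proj('top',st(45*np.cos(np.radians(131)),80+45*np.sin(np.radians(131)),74)))
go([444.3,-109.5,93],131.5)
E
```

```text
clock: 7.8
eef_pos: [444.2, -109.3, 195.9]
eef_rot: [-3.14, -0.002, 2.292]
wrist_force: [-0.2, 1.0, -0.8]
finger_gap: 46.9
finger_force: 0.0
[238.67997734 255.55801346] [229.0373887  287.19668513]
shift cm [-2.000e-02 -1.000e-02  1.034e+01] roll 0.04
```

View pics/c3.png

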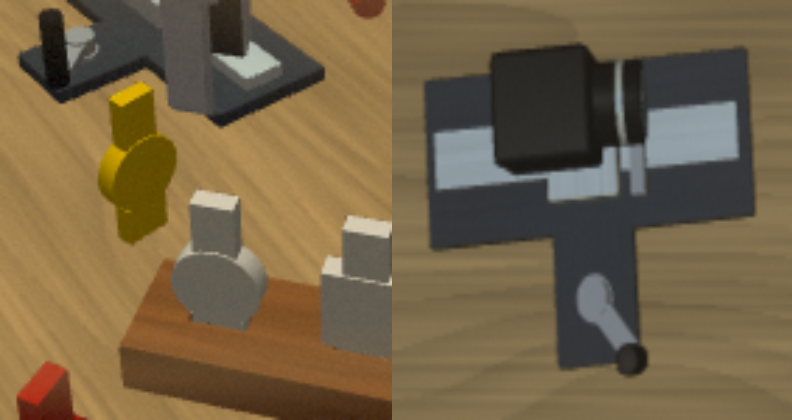

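Lever is locked: knob at top pixel (230.6,287.3), against (229,287.2) expected at the end stop. Descend on the round pod, close gently.

```bash
python3 -m creep '[[0,[0,0,4],0],[0,[0,0,8],0],[0,[0,0,9.9],0],[0,[0,0,9.9],0],[0,[0,0,9.9],0],[-0.5,[0,0,9.9],0],[-1,[0,0,9.9],0],[-1,[0,0,9.9],0],[-1,[0,0,9.9],0],[-1,[0,0,9.9],0],[-1,[0,0,9.9],0]]' 15
```

```text
clock: 9.0
eef_pos: [444.7, -109.7, 98.6]
eef_rot: [-3.141, 0.0, 2.295]
wrist_force: [-1.8, -2.2, 3.0]
finger_gap: 12.2
finger_force: 15.0
```

```bash
python3 -m creep '[[-1,[0,0,-0.5],0],[-1,[0,0,-1.2],0],[-1,[0,0,-2.2],0],[-1,[0,0,-3.5],0],[-1,[0,0,-6],0],[-1,[0,0,-9],0],[-1,[0,0,-11],0],[-1,[0,0,-11],0]]' 25
python3 - <<'E'
from h import *
t=manip.camera('top')[:,:,::-1]; s=manip.camera('side')[:,:,::-1]
cv2.imwrite('pics/c4.png',np.hstack([cv2.resize(s[220:400,200:450],(400,288)),cv2.resize(t[150:350,250:500],(400,288))]))
# lens front centre from new triangulation: mask glass in side/top not occluded -> body corner top view t1
go(st(-200,0,204),184.5)
E
```

```text
clock: 9.8
eef_pos: [446.0, -109.7, 211.7]
eef_rot: [3.138, 0.005, 2.295]
wrist_force: [0.7, 0.2, -1.7]
finger_gap: 11.7
finger_force: 25.0
shift cm [-2.54 18.08  0.45] roll -10.6
```

View pics/c4.png

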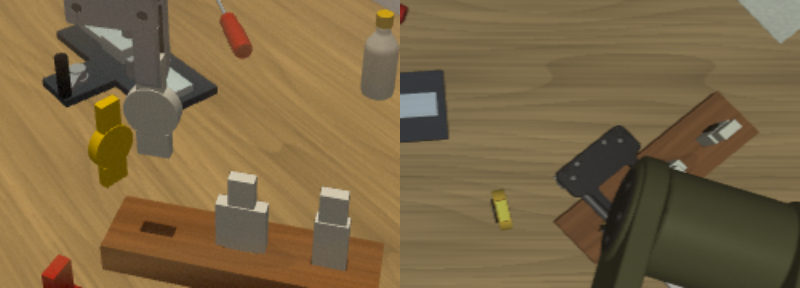

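```bash
python3 - <<'E'
from h import *
np.set_printoptions(precision=1,suppress=True)
s=cv2.imread('pics/s1.png'); t=cv2.imread('pics/t1.png')
# side: glass = brighter gray blob inside dark ring near (210+237/2.8,150+138/2.8)
c=(int(210+237/2.8),int(150+138/2.8)); g=cv2.cvtColor(s,cv2.COLOR_BGR2GRAY)
print(c); print(g[c[1]-13:c[1]+14:1,c[0]-13:c[0]+14])
print(cv2.cvtColor(t,cv2.COLOR_BGR2GRAY)[198:232:2,222:246])
E
```

```text
(294, 199)
[[ 16  11  18  16  10  25  20  21  23  21  14  15  12  11  21  40 124 124
  127 128 127 126 124 125 124 129 133]
 [ 16  15  30  14  21  27  26  30  21  26  24  21  19  17  15  42 123 124
  120 129 126 129 124 125 125 129 130]
 [ 17  22  16  19  23  30  26  26  23  26  97  93 127 122  45  45 126 126
  125 123 124 127 125 129 127 126 123]
 [ 13  27  23  28  23  21  23  28 100 169 125  96  55  54  38  46 116 129
  128 126 121 124 128 126 128 127 124]
 [ 17  24  25  24  25  31  96 166 124  59  36  31  19  28  26  25  47  78
  124 125 126 122 124 127 128 128 129]
 [ 28  26  29  23  24  94 165 113  48  27  28  23  30  33  28  23  20  22
   54 103 124 126 122 124 126 129 126]
 [ 23  26  22  29  91 156 112  37  27  25  24  29  33  29  23  24  16  24
   23  31  75 124 127 124 123 127 126]
 [ 28  26  28  53 155 118  44  29  26  23  31  30  23  22  36  28  38  37
   31  18  28  76 125 124 125 126 124]
 [ 21  25  29 113 135  46  31  25  27  27  29  24  35  34  55  50  52  52
   55  42  17  30 119 118 121 126 124]
 [ 31  29  52 138  87  27  25  28  27  28  25  47  64  47  51  56  52  5
[... 2980 characters left out ...]
29  62 118 147 112  29  28  29  31  29  28  39  46  50 112 149 150
  149 149 148 149 149 149]
 [ 27  27  57 110 139 111  50  28  29  26  26  27  27  44  57 112 150 149
  150 151 151 150 151 151]
 [ 26  26  25  92 130 112  67  26  25  27  27  28  26  32  55 116 153 152
  152 153 153 152 152 153]
 [ 23  25  24  47  89 110  85  30  24  25  24  26  26  23  83 132 149 149
  150 149 149 149 149 148]
 [ 38  38  30  29  74  95  86  79  69  70  83  96  89  69 113 152 153 153
  152 154 153 153 153 154]
 [150 143 110  70 121 152 152 146 131 123 122 123 123  99 112 152 151 153
  153 153 152 153 153 153]
 [149 144 114  64 115 152 151 146 131 123 123 124 123  98  94 136 150 150
  149 149 148 149 149 149]]
```

```bash
python3 - <<'E'
from h import *
np.set_printoptions(precision=1,suppress=True)
a=ray('side',295.8,200.9,160); b=ray('top',235.2,213.8,160); 
print('side',sf(a),'top',sf(b),'tri',sf(tri((235.2,213.8),(295.8,200.9))))
L=(-59,0,160)
print(proj('side',st(*L)),proj('top',st(*L)))
go(st(-169,0,204),184.5)
E
```

```text
side [-56.2  -0.5 160. ] top [-58.6   0.8 160. ] tri [-58.7   1.1 161.5]
[296.4 201.5] [235.4 213.2]
shift cm [-0.1 19.9  0.5] roll -10.6
```

```bash
python3 -m creep '[[-1,[0,2,0],-1],[-1,[0,5,0],-2.5],[-1,[0,8,0],-4],[-1,[0,11,0],-5.5],[-1,[0,14,0],-7],[-1,[-0.1,17,0],-8.5],[-1,[-0.1,19,0.5],-10],[-1,[-0.1,19.9,0.8],-10.6],[-1,[-0.1,19.9,0.8],-10.6],[-1,[-0.1,19.9,0.8],-10.6]]'
python3 - <<'E'
from h import *
np.set_printoptions(precision=1,suppress=True)
s=manip.camera('side')[:,:,::-1]; cv2.imwrite('pics/s5.png',s)
x=manip.read_state(); print(sf(x['eef_pos']),x['eef_rot'])
go(st(-169,0.5,203.6),184.5)
c=proj('side',st(-176,0,160)); print('expected back disc centre',c,'L/R',proj('side',st(-176,25,160)),proj('side',st(-176,-25,160)),'foot',proj('side',st(-176,0,113)))
u,v=c.astype(int); cv2.imwrite('pics/s5c.png',cv2.resize(s[v-70:v+70,u-70:u+70],(560,560),interpolation=cv2.INTER_CUBIC)); print(u-70,v-70)
E
```

```text
clock: 10.9
eef_pos: [594.1, 21.4, 199.5]
eef_rot: [3.141, -0.002, -3.065]
wrist_force: [0.3, 0.4, -0.4]
finger_gap: 11.7
finger_force: 25.0
[-170.     0.6  199.9] [ 3.1 -0.  -3.1]
shift cm [-0.   0.1 -0.4] roll -0.03
expected back disc centre [336.2 225.9] L/R [324.4 230.6] [347.8 221.3] foot [336.5 249.7]
266 155
```

View pics/s5c.png

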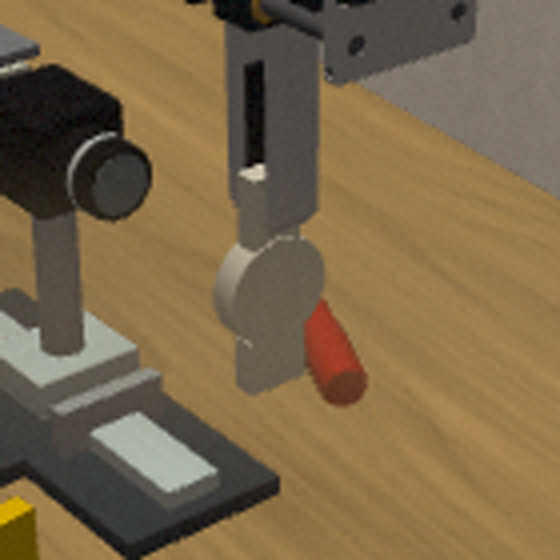

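```bash
python3 -m creep '[[-1,[0,0.1,-0.4],-0.03],[-1,[0,0.1,-0.4],-0.03],[-1,[0,0.1,-0.4],-0.03],[-1,[0,0.1,-0.4],-0.03],[-1,[0,0.1,-0.4],-0.03],[-1,[0,0.1,-0.4],-0.03]]'
python3 - <<'E'
from h import *
s=manip.camera('side')[:,:,::-1]; cv2.imwrite('pics/s6.png',s)
x=manip.read_state(); print(sf(x['eef_pos']),x['eef_rot'],x['qd'])
g=s.astype(int)
hsv=cv2.cvtColor(s,cv2.COLOR_BGR2HSV); m=((hsv[:,:,1]<60)&(hsv[:,:,2]>105)).astype(np.uint8)
print(proj('side',st(-176,0,160)),proj('side',st(-176,0,185)),proj('side',st(-176,0,113)))
for v in range(210,256,3): 
    c=np.nonzero(m[v,315:355])[0]; print(v,c.min()+315 if len(c) else '',c.max()+315 if len(c) else '',end='; ')
E
```

```text
clock: 11.55
eef_pos: [594.5, 22.5, 204.4]
eef_rot: [3.142, -0.0, -3.061]
wrist_force: [0.5, -0.1, -1.6]
finger_gap: 11.5
finger_force: 25.0
[-1.68668380e+02  1.60329165e-01  2.04398860e+02] [ 3.14158712e+00 -7.74633354e-05 -3.06085942e+00] [-0.0002271  -0.00113224 -0.00078889 -0.0007835  -0.00096768 -0.00131069]
[336.23810794 225.88743253] [336.12022332 212.68107951] [336.4506233  249.69505791]
210  ; 213 325 333; 216 323 329; 219 321 327; 222 320 325; 225 321 324; 228  ; 231  ; 234  ; 237 327 327; 240  ; 243  ; 246  ; 249  ; 252  ; 255  ;
```

```bash
python3 -c "
import cv2;s=cv2.imread('pics/s6.png')
cv2.imwrite('pics/s6c.png',cv2.resize(s[155:295,266:406],(560,560),interpolation=cv2.INTER_CUBIC))"
```

```text
(no output)
```

View pics/s6c.png

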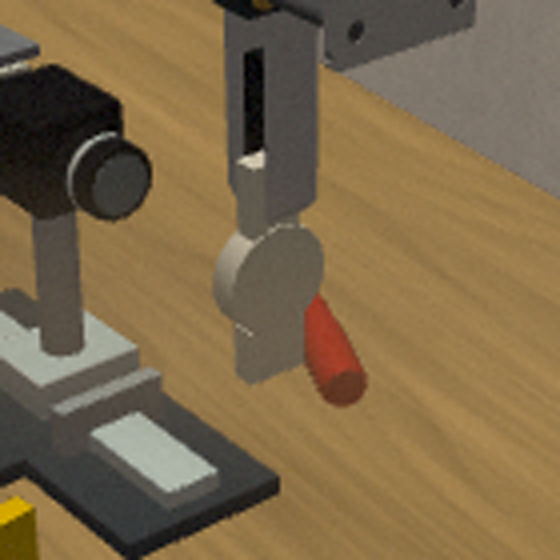

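The pod is held upright: disc centre at side pixel (335.5,225), against (336.2,225.9) predicted. The lens shows the same small bias, so they agree within about 1 mm.

```bash
python3 -c "
from cell import manip
print(manip.sign_off())"
```

```text
the job is handed in; nothing more can be done
None
```

I handed the job in, verdict not shown: camera hard against its stop, lever at its locked end, and the round pod held still, upright and facing the lens at 100 mm, centred to about 1 mm by my measurements; the push peaked at 67 N on the closed fingers at the stop, which could count if the 40 N limit covers fingers.

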